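Fetch a file handle from the flap dispenser

ROBOT

A 6-joint arm with a two-finger parallel gripper is mounted at the origin on the work surface. World frame = base frame: x ahead of the robot, y to its left, z up, the work surface at z = 0. Lengths are in m, angles in rad, forces in N, time in s.
With the tool pointing down it reaches from about 0.225 to 0.725 m from the base axis. Payload 3.1 kg.
Tool frame: the origin (TCP) lies on the centre line of the jaws, within the pads' length; the fingertips stand 11 mm ahead of it and the grasp point (between the pads) lies 8 mm behind it (robot.tip_reach is the distance from the TCP to the fingertips, in m); z points along the fingers, x is the direction in which the jaws open and shut, and the axes are right-handed (so a half turn about z gives the same grasp; the last joint's range is limited). The gripper opens to 85 mm and grips with 20 to 120 N. Pads are 22 mm wide; open, the fingers measure 114 mm over their backs; the gripper's body (76 mm by 85 mm) begins 54 mm behind the grasp point. The pads swing forward as they close: fully open they stand 13 mm farther back than shut.
Start: joints at [1.157, 0.048, 0.099, 1.622, 0, 1.443], TCP at [0.148, 0.504, 0.242] pointing down, gripper open.
Joint ranges: [-2.91, 2.91], [-0.99, 1.94], [-1.21, 1.42], [-2.12, 2.29], [-1.49, 1.47], [-3.14, 3.14]. Speed limits (rad/s): [2.79, 2.79, 3.14, 3.14, 3.14, 3.14].

INTERFACE

Orientations are given as a 3x3 rotation matrix whose columns are the frame's x, y, z axes.
In Python, from cell import robot gives the robot as it stands.
- The arm moves only by the tool servo_tool, never from a script. Its argument "deltas" is a list of rows, each a list of 3 entries, a list of its own where there are three numbers: the shift along the world's x, y, z each as a share of 0.2 m, from -1 to 1, then the turn, a rotation vector about the world's x, y, z each as a share of 180 degrees, from -1 to 1, then the opening, from 0 (shut) to 1 (fully open). In form: [[[tx, ty, tz], [rx, ry, rz], gripper], ...]. A call has 1 to 20 rows; each row shifts and turns the commanded pose from where the row before left it; what a row does not reach is not made up. A row lasts 1/10 s, in which the tool goes at most 50 mm and 8.59 degrees, less where a joint would pass 70% of its speed; a pose out of reach is approached as far as the arm can. A call with a number of a shift or a turn outside -1 to 1 is refused whole. A call with a gripper value outside its range is refused whole. The fingers move at their own pace and stop on an object; "newtons" is the grip in N (left out, the last holds). Time passes only in rows, so rows that do not move let the fingers close. It gives the time, the measured TCP pose, the force and the opening at its end, in the units of the state.
- robot.get_state(): the state, without advancing time (a new reading comes with each control period).
- robot.get_image(name): name is "scene" or "side" or "wrist"; returns a dict with "frame" (400x640x3 uint8, red, green, blue), "depth" (400x640 float32, m along the optical axis (not along the pixel's ray), 0 where there is no reading), "vfov" (degrees; the focal length in pixels is half the picture's height over the tangent of half this angle, whatever the lens; pixels are square), "cx", "cy" (the principal point, pixels), "dist" ([k1, k2, p1, p2, k3] as OpenCV has them; the pictures are not rectified), "rvec" (rotation vector, rad) and "tvec" (3), from world to camera coordinates, as OpenCV has them; the wrist camera has in their place "T_tool_cam" (4x4, takes a point from camera to tool coordinates, whose origin is the TCP and whose axes are the tool frame's). Camera axes: x right, y down, z forward; pixel columns grow to the right and rows downward; lengths in m; the calibration is good to about 2 mm. A picture is of the moment at which its call begins: read the wrist's pose just before it.
- robot.sign_off(): hands the job in, once; it reports no verdict.
The state is a dict: "t": time; "joint_positions": joint angles; "qvel": joint speeds; "joint_torque": joint torques, N m; "position": TCP position; "orientation": TCP orientation; "ft_force": force on the tool from outside, world axes, zero at the start; "wrist_torque": the same for the moment, N m; "opening": finger opening in m.
Only numpy, scipy, OpenCV 4.12 (cv2) and the standard library are available. Lean on these libraries where they do the work, as an engineer would, in place of code of your own. Each camera call takes 0.05 s, during which the arm holds its last target.

TASK

Push the dispenser's spring flap open with the gripper and, holding it open, grip the tall slim file handle behind it; take the handle out and stand it upright, ferrule up, on the cork in the empty pocket of the dark tool block. Leave the squat mushroom knob standing where it is in the dispenser, and see that the flap has sprung shut.

Things in the scene. Friction and masses are not known exactly. Their poses are not given: they have to be found in the camera images.
- handle_center (a point): centre (half-way up) of the turned wooden file handle, loose, upright on the dispenser's floor, z axis up along it: wooden cylinder 26 mm in diameter, 46 mm tall, topped by a brass ferrule 20 mm in diameter, 60 mm tall in all, about 40 g. It stands near x = -16 mm, y = +52 or -52 mm in the dispenser's frame (the knob is at the other y)
- knob_center (a point): centre (half-way up) of the squat mushroom-shaped wooden knob, 34 mm across the cap and 45 mm tall, standing loose in the dispenser beside the handle, 104 mm away; to be left alone
- dispenser: fixed plywood box, 120 mm deep (x), 240 mm wide (y), covered only by the flap; origin at the centre of its underside, on the bench. Floor 4 mm thick; front (-x) and side walls 65 mm high, 8 mm thick; back (+x) with corner posts and a clear panel 134 mm high. The flap's hinge line runs along y at x = +56 mm, z = 130 mm
- flap (a joint): clear sprung flap, aluminium edge, 206 mm wide, 85 mm from hinge to edge. 0: shut, sloping 20 degrees down from the hinge, its edge at x = -24, z = 101 mm in the dispenser's frame, over the handle. Grows (rad) as it swings down and inwards, to 0.95; 1 to 2 N open it. Fingers lowered either side of the handle, spaced along the dispenser's y, open it to about 0.45; it shuts behind them as they rise
- pocket (a point): centre of the top of the cork disc (42 mm across) in the bottom of the empty pocket, z up. The pocket is round, 46 mm across; the block's top is 11 mm above the cork, the cork 13 mm above the bench. The block is fixed, 80 by 200 mm; its other pocket, 100 mm away along its length, holds another squat knob, its top 42 mm above the cork

How it is judged:
On the way:
1. the handle is gripped while the flap is held open (value of joint flap above 0.12 rad and contact force between the fingers and handle above 0.5 N), for 0.1 s.
At the end, for the whole second after the job is handed in: The handle stands upright (within 10 degrees, ferrule up) and at rest on the cork, its axis within 15 mm of the pocket's centre and its centre 24 to 36 mm above the cork; the flap is shut (under 0.1 rad); the squat knob in the dispenser still stands within 30 mm of where it was (horizontal distance between handle_center and pocket below 0.015 m and z of handle_center in the frame of pocket between 0.024 and 0.036 m and angle between handle_center's own z axis and vertical below 0.17 rad and linear speed of handle below 0.03 m/s and value of joint flap below 0.1 rad and distance of knob_center from where it was at the start of the episode below 0.03 m and angle between knob_center's own z axis and vertical below 0.3 rad); the robot touches nothing.
It fails at once if the squat knob in the dispenser is moved by more than 30 mm or knocked over (distance of knob_center from where it was at the start of the episode above 0.03 m or angle between knob_center's own z axis and vertical above 0.6 rad).
It also fails if it takes over 51 s, if anything falls off the work surface, if the arm or the gripper's body presses on something with over 40 N, if the wrist force passes 120 N, or if a joint passes its speed limit or range.

## Working session

There is one attempt and no reset: what is moved stays moved. The work goes in short steps, Python scripts to look and compute and a tool call to move; the robot and the scene stay as the last step left them, time stands still between calls to the robot, and variables do not carry over. Pictures are saved under pics/ and viewed, and the job is handed in when it is done.

Besides the shell and the picture viewer there is one more tool, called after "Request:" as name([rows], argument=value, ...), one row to a line, values as JSON. servo_tool: Moves the arm, as the interface text tells. Shift numbers are shares of 0.2 m and turn numbers shares of 180 degrees, none past 1 either way. Its arguments: {"type":"object","properties":{"deltas":{"type":"array","items":{"type":"array"}},"newtons":{"type":"number"}},"required":["deltas"]}

```bash
mkdir -p pics; cat > h.py <<'E'
import numpy as np, cv2
from cell import robot
def cam(n):
    s=robot.get_state(); d=robot.get_image(n)
    f=200/np.tan(np.radians(d['vfov'])/2)
    K=np.array([[f,0,d['cx']],[0,f,d['cy']],[0,0,1]])
    if 'rvec' in d:
        R,_=cv2.Rodrigues(np.array(d['rvec'],float)); t=np.array(d['tvec'],float).ravel()
        Rw=R.T; o=-R.T@t
    else:
        T=np.array(d['T_tool_cam']);Rt=np.array(s['orientation'])
        Rw=Rt@T[:3,:3]; o=Rt@T[:3,3]+np.array(s['position'])
    return dict(img=d['frame'],dep=d['depth'],K=K,dist=np.array(d['dist'],float),Rw=Rw,o=o)
def ray(c,u,v):
    p=cv2.undistortPoints(np.array([[[u,v]]],float),c['K'],c['dist'])[0,0]
    return c['Rw']@np.array([p[0],p[1],1.])
def atz(c,u,v,z):
    r=ray(c,u,v); return c['o']+r*(z-c['o'][2])/r[2]
def atdep(c,u,v):
    return c['o']+ray(c,u,v)*c['dep'][int(v),int(u)]
def proj(c,P):
    R=c['Rw'].T; return cv2.projectPoints(np.array(P,float).reshape(-1,1,3),cv2.Rodrigues(R)[0],-R@c['o'],c['K'],c['dist'])[0].reshape(-1,2)
def save(c,name): cv2.imwrite('pics/'+name+'.png',c['img'][:,:,::-1])
import pickle
E
python3 - <<'E'
from h import *
for n in ['scene','side','wrist']:
    c=cam(n); save(c,n+'0'); pickle.dump(c,open(n+'0.pkl','wb')); print(n,c['o'],c['Rw'][:,2])
s=robot.get_state(); print(s)
E
```

```text
scene [ 1.17797314 -0.39791278  0.57542614] [-0.67911298  0.47549614 -0.55920388]
side [ 0.39828583 -0.4573965   0.67178985] [ 0.2537716   0.61446479 -0.74701606]
wrist [0.07353082 0.52501807 0.37284451] [ 0.28745399 -0.08728078 -0.95380935]
{'t': 0.15, 'joint_positions': array([ 1.15717529e+00,  4.86092242e-02,  9.79252009e-02,  1.62203607e+00,
       -3.78220520e-05,  1.44299097e+00]), 'qvel': array([ 0.00123962, -0.00022459,  0.00474583, -0.00166756, -0.0011965 ,
       -0.00069425]), 'joint_torque': array([ 1.95469060e-03, -3.39258993e+01,  3.20424163e+01,  1.53439085e-02,
       -1.37790344e-04,  5.60516625e-06]), 'position': array([0.14784915, 0.50324913, 0.24135489]), 'orientation': array([[ 2.81939397e-01,  9.59431931e-01, -7.38583384e-04],
       [ 9.59430309e-01, -2.81940288e-01, -1.77674212e-03],
       [-1.91289953e-03, -2.07685683e-04, -9.99998149e-01]]), 'ft_force': array([ 0.53879391, -0.19014181,  0.164518  ]), 'wrist_torque': array([-0.07326942,  0.03161424, -0.03440662]), 'opening': 0.08545591050665907}
```

View pics/scene0.png

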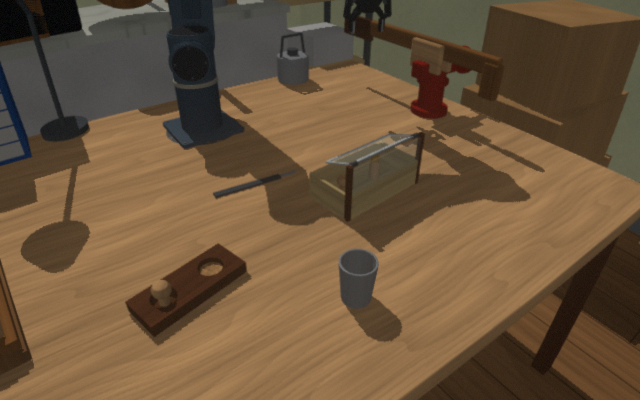

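View pics/side0.png

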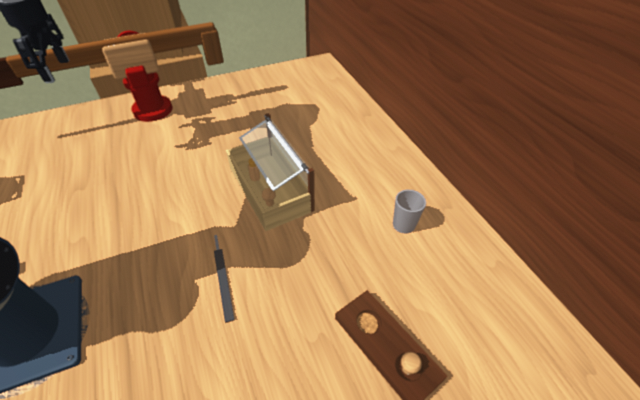

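View pics/wrist0.png

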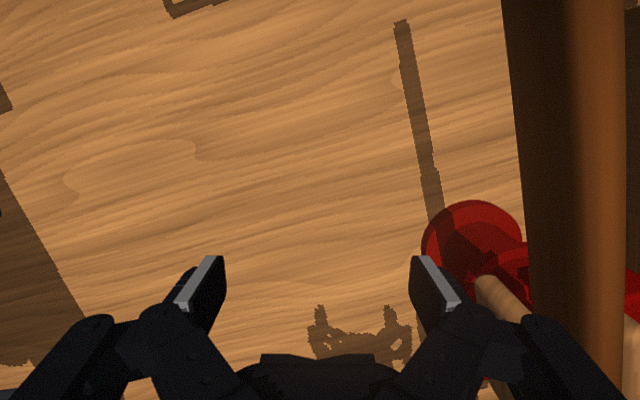

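The scene view shows the dispenser around (365,175) and the tool block's empty pocket at (211,268). In the side view these are at (270,175) and (369,323). The wrist camera doesn't see them yet. I'll enlarge these areas.

```bash
python3 - <<'E'
from h import *
for n,(x0,y0,w,h) in {'scene':(295,120,140,105),'side':(220,105,110,130)}.items():
    c=pickle.load(open(n+'0.pkl','rb'))
    im=c['img'][y0:y0+h,x0:x0+w,::-1]; k=min(800//w,600//h)
    cv2.imwrite(f'pics/{n}0z.png',cv2.resize(im,None,fx=k,fy=k,interpolation=cv2.INTER_CUBIC)); print(n,k)
for n,pts in {'scene':[(211,268),(162,292)],'side':[(369,323),(411,363)]}.items():
    c=pickle.load(open(n+'0.pkl','rb'))
    for p in pts: print(n,p,atz(c,*p,0.013),atz(c,*p,.055),atdep(c,*p))
E
```

```text
scene 5
side 4
scene (211, 268) [ 0.59051162 -0.22623623  0.013     ] [ 0.63438117 -0.23905643  0.055     ] [ 0.59064568 -0.22627541  0.01312835]
scene (162, 292) [ 0.59781472 -0.32208631  0.013     ] [ 0.6411389  -0.32774876  0.055     ] [ 0.63493022 -0.32693729  0.04898109]
side (369, 323) [ 0.59809147 -0.22853181  0.013     ] [ 0.58535321 -0.24312268  0.055     ] [ 0.5979249  -0.2287226   0.01354919]
side (411, 363) [ 0.6312292  -0.32069761  0.013     ] [ 0.6163783  -0.32941261  0.055     ] [ 0.61561173 -0.32986246  0.05716795]
```

View pics/scene0z.png

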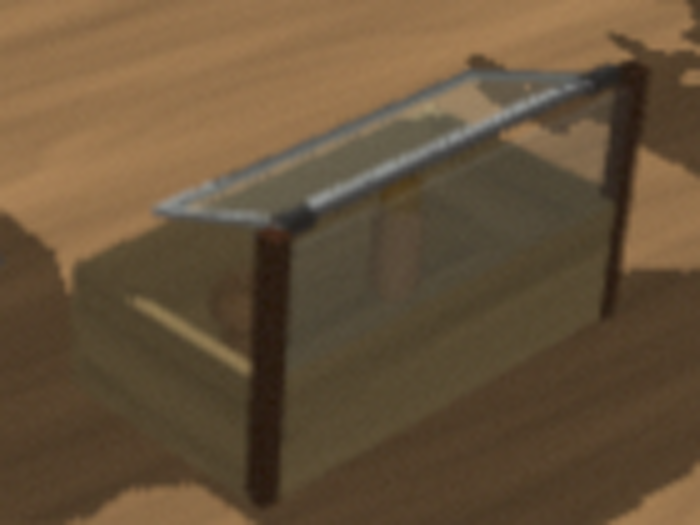

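View pics/side0z.png

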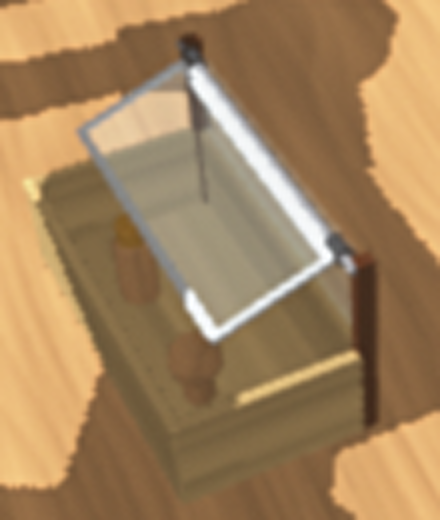

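```bash
python3 - <<'E'
from h import *
from scipy.optimize import least_squares
S=pickle.load(open('scene0.pkl','rb'));D=pickle.load(open('side0.pkl','rb'))
obs=[]
def add(c,k,x0,y0,lst):
    for P,(u,v) in lst: obs.append((c,np.array(P)/1000.,np.array([u/k+x0,v/k+y0])))
add(S,5,295,120,[((-24,-103,101),(160,210)),((-24,103,101),(475,72)),((60,-120,0),(262,505)),((60,120,0),(608,315))])
add(D,4,220,105,[((-24,103,101),(80,130)),((-24,-103,101),(212,338)),((-60,-120,0),(180,490)),((-60,-120,65),(175,432))])
def pl(p,P):
    c,s=np.cos(p[2]),np.sin(p[2]); return np.array([p[0]+c*P[0]-s*P[1],p[1]+s*P[0]+c*P[1],P[2]])
def f(p): return np.concatenate([proj(c,pl(p,P))[0]-o for c,P,o in obs])
best=min((least_squares(f,[.6,.2,a],loss='soft_l1') for a in (-.6,0,.6)),key=lambda r:r.cost)
print(best.x,np.degrees(best.x[2]));print(f(best.x).reshape(-1,2).round(1))
h=pl(best.x,np.array([-16,52,64])/1000);k=pl(best.x,np.array([-16,-52,49])/1000);print('handle',h,'knob',k)
print('pred side handle top zoom',(proj(D,h)[0]-[220,105])*4,'knob',(proj(D,k)[0]-[220,105])*4)
print('pred scene handle top zoom',(proj(S,h)[0]-[295,120])*5)
# triangulated handle top
print(atz(D,127/4+220,217/4+105,.064),atz(S,398/5+295,180/5+120,.064))
E
```

```text
[0.53597962 0.18996024 0.10221391] 5.856425918159207
[[-0.   0.4]
 [ 0.3  0.2]
 [-0.9 -0.3]
 [ 0.3 -1.6]
 [-0.3 -0.5]
 [ 0.5  0.1]
 [ 1.1  2.5]
 [-0.8 -1.2]]
handle [0.51475725 0.24005626 0.064     ] knob [0.525369   0.13659907 0.049     ]
pred side handle top zoom [129.24836824 216.99855866] knob [198.91130199 339.87945755]
pred scene handle top zoom [411.56367088 179.25430529]
[0.51346763 0.24059732 0.064     ] [0.51161304 0.23420699 0.064     ]
```

Request:
servo_tool([
  [[0.13, -0.094, 0], [0, 0, 0.0088], 0.7],
  [[0.13, -0.094, 0], [0, 0, 0.0088], 0.7],
  [[0.13, -0.094, 0], [0, 0, 0.0088], 0.7],
  [[0.13, -0.094, 0], [0, 0, 0.0088], 0.7],
  [[0.13, -0.094, 0], [0, 0, 0.0088], 0.7],
  [[0.13, -0.094, 0], [0, 0, 0.0088], 0.7],
  [[0.13, -0.094, 0], [0, 0, 0.0088], 0.7],
  [[0.13, -0.094, 0], [0, 0, 0.0088], 0.7],
  [[0.13, -0.094, 0], [0, 0, 0.0088], 0.7],
  [[0.13, -0.094, 0], [0, 0, 0.0088], 0.7],
  [[0.13, -0.094, 0], [0, 0, 0.0088], 0.7],
  [[0.13, -0.094, 0], [0, 0, 0.0088], 0.7],
  [[0.13, -0.094, 0], [0, 0, 0.0088], 0.7],
  [[0.13, -0.094, 0], [0, 0, 0.0088], 0.7],
  [[0, 0, 0], [0, 0, 0], 0.7],
  [[0, 0, 0], [0, 0, 0], 0.7],
  [[0, 0, 0], [0, 0, 0], 0.7],
])

```text
t: 1.85
position: [0.5113, 0.2409, 0.2421]
orientation: [[-0.101, 0.995, -0.001], [0.995, 0.101, 0.0], [0.0, -0.001, -1.0]]
ft_force: [0.5, -0.1, 0.7]
opening: 0.0599
```

```bash
python3 - <<'E'
from h import *
s=robot.get_state(); print(s['t'],s['position'],s['orientation'],s['opening'],s['ft_force'])
c=cam('wrist'); save(c,'wrist1'); pickle.dump(c,open('wrist1.pkl','wb')); print(c['o'])
h=np.array([.51476,.24006,.064]);print(proj(c,h),proj(c,[.5254,.1366,.049]))
E
```

```text
1.85 [0.51128816 0.24089022 0.24209966] [[-1.01450219e-01  9.94840093e-01 -1.02089136e-03]
 [ 9.94840598e-01  1.01450363e-01  9.05154233e-05]
 [ 1.93618171e-04 -1.00644136e-03 -9.99999475e-01]] 0.05985903509363912 [ 0.50625475 -0.11705236  0.68978759]
[0.43431905 0.23291641 0.37379456]
[[316.02814777 182.42471572]] [[217.59173869 179.03172304]]
```

View pics/wrist1.png

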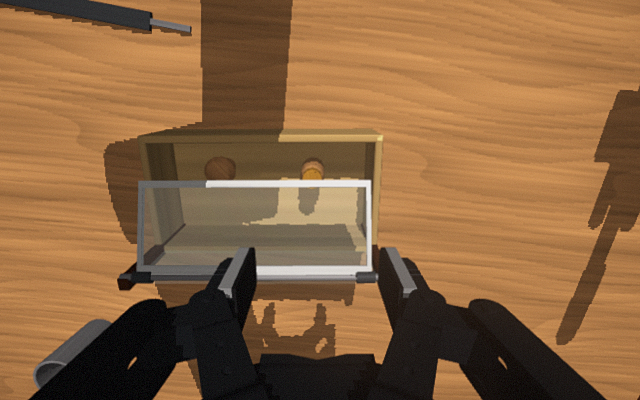

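The wrist view shows the dispenser from above. The handle's brass ferrule is near (312,173), slightly under the flap edge, and the knob is at (220,169). I'll zoom in on both.

```bash
python3 - <<'E'
from h import *
c=pickle.load(open('wrist1.pkl','rb'))
im=c['img'][145:225,190:350,::-1]
cv2.imwrite('pics/wrist1z.png',cv2.resize(im,None,fx=5,fy=5,interpolation=cv2.INTER_CUBIC))
E
```

```text
(no output)
```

View pics/wrist1z.png

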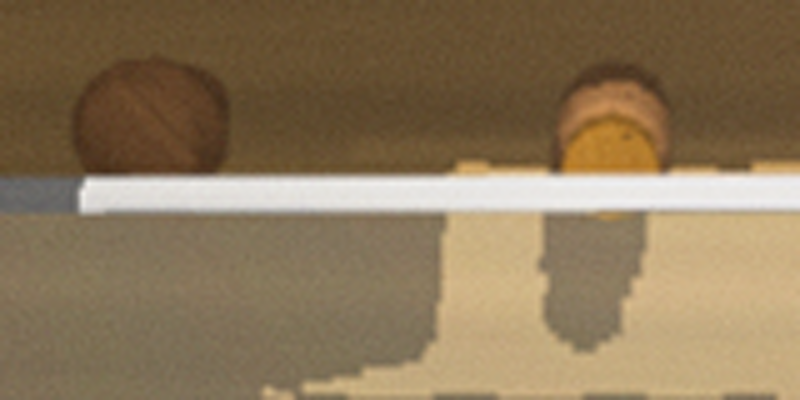

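```bash
python3 - <<'E'
from h import *
c=pickle.load(open('wrist1.pkl','rb'))
print(atz(c,312.4,178.4,.064), atz(c,139,184,.101),atz(c,371,182,.101))
D=pickle.load(open('side0.pkl','rb'))
E
```

```text
[0.51097582 0.23601911 0.064     ] [0.52246538 0.08143415 0.101     ] [0.49983869 0.28772797 0.101     ]
```

Request:
servo_tool([
  [[0, -0.01, -0.12], [0, 0, 0.0], 0.7],
  [[0, -0.01, -0.12], [0, 0, 0], 0.7],
  [[0, 0, -0.12], [0, 0, 0], 0.7],
  [[0, 0, -0.12], [0, 0, 0], 0.7],
  [[0, 0, -0.12], [0, 0, 0], 0.7],
  [[0, 0, -0.05], [0, 0, 0], 0.7],
  [[0, 0, -0.05], [0, 0, 0], 0.7],
  [[0, 0, -0.05], [0, 0, 0], 0.7],
  [[0, 0, -0.05], [0, 0, 0], 0.7],
  [[0, 0, -0.05], [0, 0, 0], 0.7],
  [[0, 0, 0], [0, 0, 0], 0.7],
  [[0, 0, 0], [0, 0, 0], 0.7],
], newtons=30)

```text
t: 3.1
position: [0.5101, 0.2361, 0.071]
orientation: [[-0.101, 0.995, -0.005], [0.995, 0.101, -0.001], [-0.0, -0.005, -1.0]]
ft_force: [-3.7, -0.9, -3.0]
opening: 0.0596
```

```bash
python3 - <<'E'
from h import *
c=cam('side'); save(c,'side2')
cv2.imwrite('pics/side2z.png',cv2.resize(c['img'][85:245,190:350,::-1],None,fx=3.7,fy=3.7,interpolation=cv2.INTER_CUBIC))
c=cam('wrist'); save(c,'wrist2')
E
```

```text
(no output)
```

View pics/side2z.png

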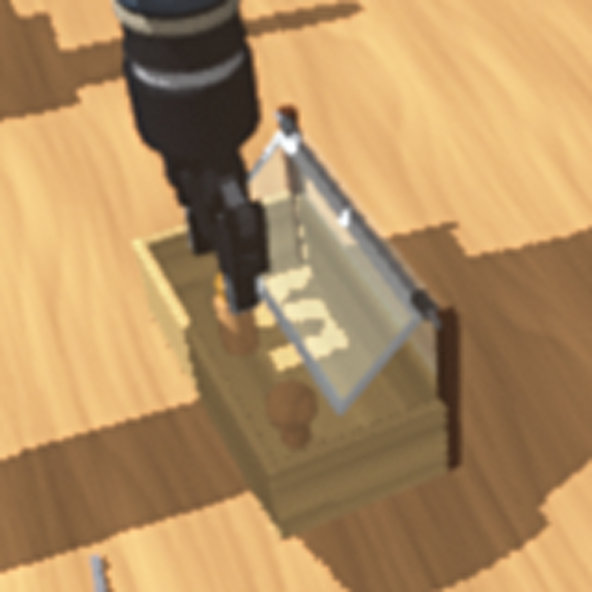

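View pics/wrist2.png

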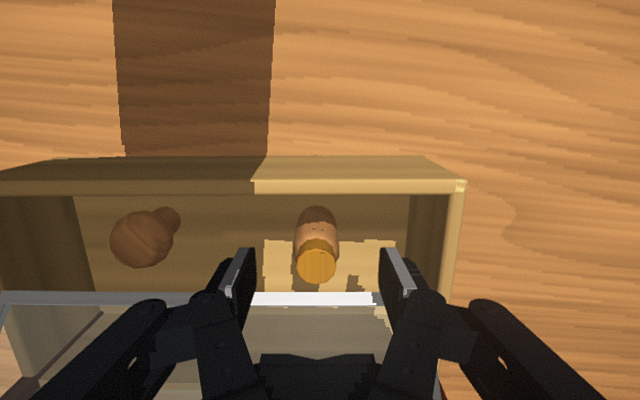

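The flap is held open by the fingers. The handle is centred between them, with its ferrule top at (316,263) between pads at about 237 and 402. The knob is untouched at (142,240).

```bash
python3 - <<'E'
from h import *
s=robot.get_state();c=cam('wrist');print(s['position'],s['ft_force']);print(atz(c,316,262,.064))
E
```

```text
[0.51010878 0.23611548 0.07122194] [-4.28256775 -0.20562325 -3.16767   ]
[0.50926994 0.2353435  0.064     ]
```

Request:
servo_tool([
  [[0, 0, -0.04], [0, 0, 0], 0.7],
  [[0, 0, -0.04], [0, 0, 0], 0.7],
  [[0, 0, -0.04], [0, 0, 0], 0.7],
  [[0, 0, -0.04], [0, 0, 0], 0.7],
  [[0, 0, -0.03], [0, 0, 0], 0.7],
  [[0, 0, 0], [0, 0, 0], 0.7],
  [[0, 0, 0], [0, 0, 0], 0.7],
])

```text
t: 3.95
position: [0.5104, 0.2361, 0.0331]
orientation: [[-0.101, 0.995, -0.004], [0.995, 0.101, -0.001], [-0.001, -0.004, -1.0]]
ft_force: [-2.9, -0.8, -0.4]
opening: 0.0599
```

Request:
servo_tool([
  [[0, 0, 0], [0, 0, 0], 0.2],
  [[0, 0, 0], [0, 0, 0], 0.1],
  [[0, 0, 0], [0, 0, 0], 0.1],
  [[0, 0, 0], [0, 0, 0], 0.1],
  [[0, 0, 0], [0, 0, 0], 0.1],
  [[0, 0, 0], [0, 0, 0], 0.1],
  [[0, 0, 0], [0, 0, 0], 0.1],
  [[0, 0, 0], [0, 0, 0], 0.1],
  [[0, 0, 0], [0, 0, 0], 0.1],
], newtons=30)

```text
t: 4.85
position: [0.5125, 0.2366, 0.0348]
orientation: [[-0.101, 0.995, 0.001], [0.995, 0.101, 0.0], [0.0, 0.001, -1.0]]
ft_force: [-0.7, -0.6, 2.1]
opening: 0.0247
```

```bash
python3 - <<'E'
from h import *
c=cam('side'); im=c['img'][85:245,190:350,::-1]
w=cam('wrist')['img'][:,:,::-1]
a=cv2.resize(im,(400,400),interpolation=cv2.INTER_CUBIC)
cv2.imwrite('pics/c3.png',np.hstack([a,cv2.resize(w[100:400,170:470],(400,400))]))
E
```

```text
(no output)
```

View pics/c3.png

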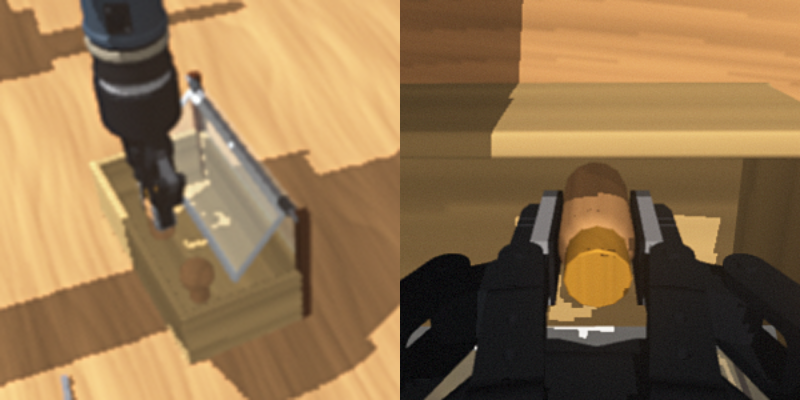

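The handle is gripped with the flap still held open, and the knob is undisturbed. I'll lift it straight up.

Request:
servo_tool([
  [[0, 0, 0.04], [0, 0, 0], 0.1],
  [[0, 0, 0.08], [0, 0, 0], 0.1],
  [[0, 0, 0.1], [0, 0, 0], 0.1],
  [[0, 0, 0.1], [0, 0, 0], 0.1],
  [[0, 0, 0.1], [0, 0, 0], 0.1],
  [[0, 0, 0.1], [0, 0, 0], 0.1],
  [[0, 0, 0.1], [0, 0, 0], 0.1],
  [[0, 0, 0.1], [0, 0, 0], 0.1],
  [[0, 0, 0.1], [0, 0, 0], 0.1],
  [[0, 0, 0.1], [0, 0, 0], 0.1],
  [[0, 0, 0], [0, 0, 0], 0.1],
  [[0, 0, 0], [0, 0, 0], 0.1],
])

```text
t: 6.15
position: [0.5125, 0.2366, 0.2183]
orientation: [[-0.101, 0.995, 0.001], [0.995, 0.101, 0.0], [0.0, 0.001, -1.0]]
ft_force: [-0.3, 0.5, -1.1]
opening: 0.0243
```

```bash
python3 - <<'E'
from h import *
c=cam('side'); im=c['img'][65:245,170:350,::-1]
w=cam('wrist')['img'][:,:,::-1]
a=cv2.resize(im,(400,400),interpolation=cv2.INTER_CUBIC)
cv2.imwrite('pics/c4.png',np.hstack([a,cv2.resize(w[100:400,170:470],(400,400))]))
E
```

```text
(no output)
```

View pics/c4.png

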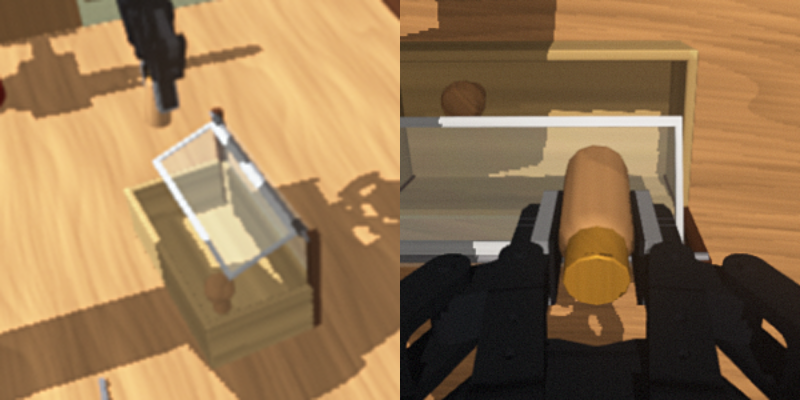

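The flap has sprung shut, the knob still stands in place, and the handle is held. Next I'll move over the pocket.

Request:
servo_tool([
  [[0.01, -0.06, 0], [0, 0, 0], 0.1],
  [[0.02, -0.12, 0], [0, 0, 0], 0.1],
  [[0.026, -0.15, 0], [0, 0, 0], 0.1],
  [[0.026, -0.15, 0], [0, 0, 0], 0.1],
  [[0.026, -0.15, 0], [0, 0, 0], 0.1],
  [[0.026, -0.15, 0], [0, 0, 0], 0.1],
  [[0.026, -0.15, 0], [0, 0, 0], 0.1],
  [[0.026, -0.15, 0], [0, 0, 0], 0.1],
  [[0.026, -0.15, 0], [0, 0, 0], 0.1],
  [[0.026, -0.15, 0], [0, 0, 0], 0.1],
  [[0.026, -0.15, 0], [0, 0, 0], 0.1],
  [[0.026, -0.15, 0], [0, 0, 0], 0.1],
  [[0.026, -0.15, 0], [0, 0, 0], 0.1],
  [[0.026, -0.15, 0], [0, 0, 0], 0.1],
  [[0.026, -0.15, 0], [0, 0, 0], 0.1],
  [[0.026, -0.15, 0], [0, 0, 0], 0.1],
  [[0.013, -0.045, 0], [0, 0, 0], 0.1],
  [[0, 0, 0], [0, 0, 0], 0.1],
  [[0, 0, 0], [0, 0, 0], 0.1],
  [[0, 0, 0], [0, 0, 0], 0.1],
])

```text
t: 8.25
position: [0.5932, -0.2273, 0.2183]
orientation: [[-0.102, 0.995, -0.0], [0.995, 0.102, 0.001], [0.001, -0.0, -1.0]]
ft_force: [-0.4, -0.6, 0.4]
opening: 0.0242
```

```bash
python3 - <<'E'
from h import *
for n in ['scene','side','wrist']:
    c=cam(n); save(c,n+'5'); pickle.dump(c,open(n+'5.pkl','wb'))
S=pickle.load(open('scene0.pkl','rb'))['img'][225:345,110:270,::-1]
D=pickle.load(open('side0.pkl','rb'))['img'][270:400,310:470,::-1]
cv2.imwrite('pics/s0b.png',cv2.resize(S,None,fx=5,fy=5,interpolation=cv2.INTER_CUBIC))
cv2.imwrite('pics/d0b.png',cv2.resize(D[:120],None,fx=5,fy=5,interpolation=cv2.INTER_CUBIC))
E
```

```text
(no output)
```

View pics/wrist5.png

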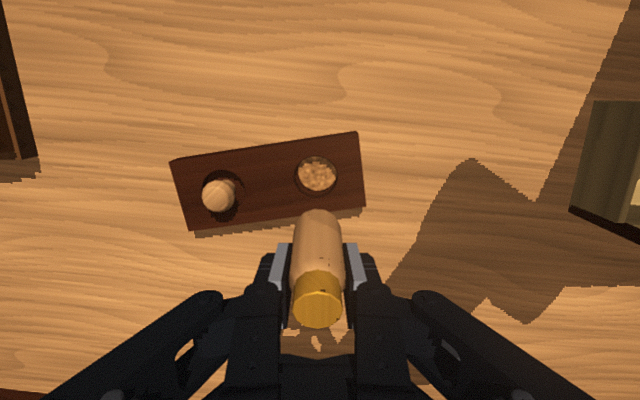

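View pics/s0b.png

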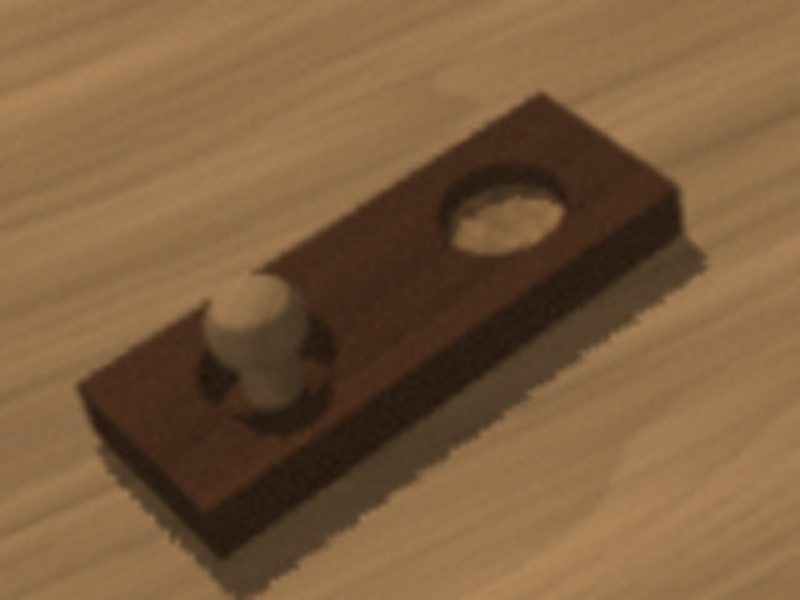

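View pics/d0b.png

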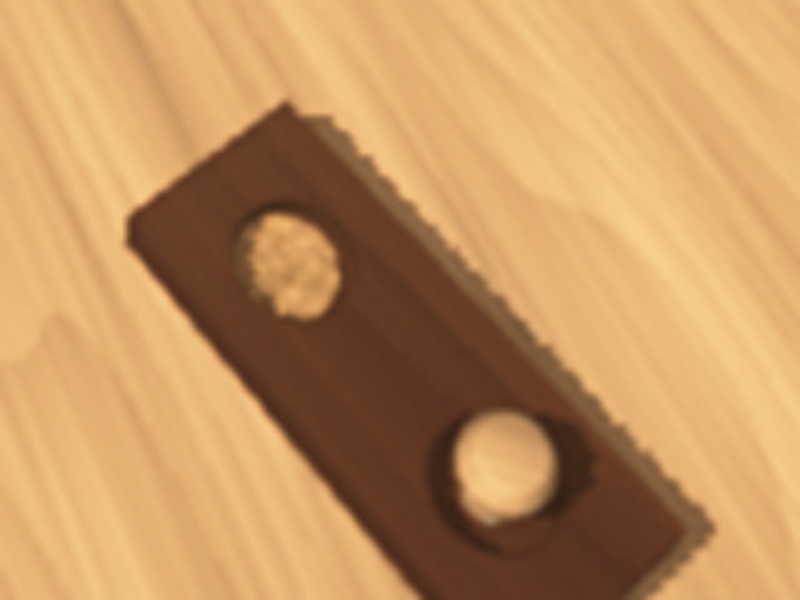

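The wrist view shows the empty pocket at about (316,174), unobstructed, with the handle held above its near edge. The rim centres read (211,266.6) in the scene view and (368,322.4) in the side view.

```bash
python3 - <<'E'
from h import *
S,D,W=[pickle.load(open(n,'rb')) for n in('scene0.pkl','side0.pkl','wrist5.pkl')]
print(atz(S,210.8,266.6,.024),atz(D,367.8,322.4,.024))
for p in [(316.5,174),(317,176)]: print(atz(W,*p,.024),atz(W,*p,.013))
im=W['img'][120:240,260:380,::-1]
cv2.imwrite('pics/w5z.png',cv2.resize(im,None,fx=5,fy=5,interpolation=cv2.INTER_CUBIC))
c=pickle.load(open('scene5.pkl','rb')); d=pickle.load(open('side5.pkl','rb'))
a=c['img'][150:350,100:320,::-1]; b=d['img'][200:400,270:470,::-1]
cv2.imwrite('pics/sd5.png',cv2.resize(np.hstack([a,b]),None,fx=1.9,fy=1.9,interpolation=cv2.INTER_CUBIC))
E
```

```text
[ 0.59842681 -0.22841918  0.024     ] [ 0.59326509 -0.23048781  0.024     ]
[ 0.59221479 -0.22814567  0.024     ] [ 0.59477485 -0.2279028   0.013     ]
[ 0.59431144 -0.22740154  0.024     ] [ 0.5969422  -0.22713357  0.013     ]
```

View pics/w5z.png

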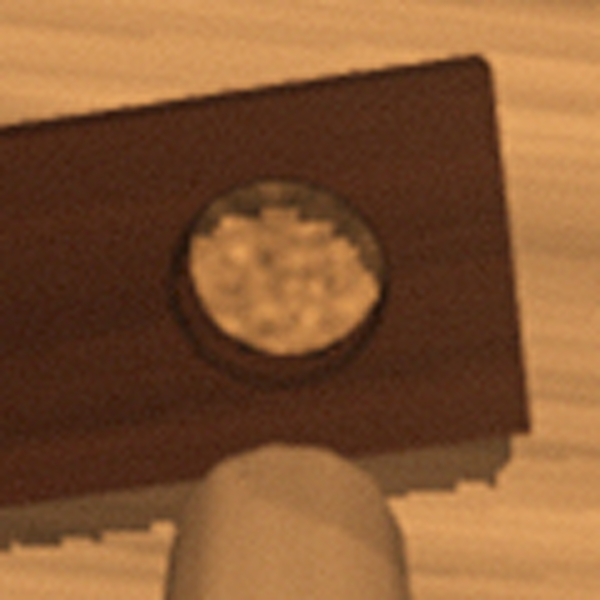

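View pics/sd5.png

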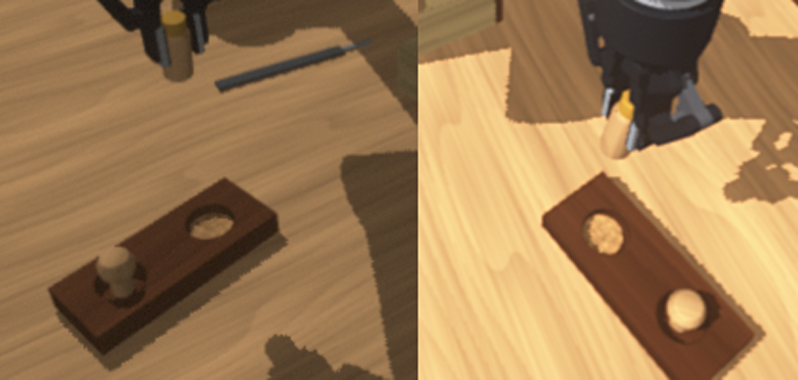

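```bash
python3 - <<'E'
from h import *
W=pickle.load(open('wrist5.pkl','rb'))
im=W['img'][200:340,260:380,::-1]
cv2.imwrite('pics/w5h.png',cv2.resize(im,None,fx=4,fy=4,interpolation=cv2.INTER_CUBIC))
for r in [.01]:
  for z in (.2475,.1875):
    print(z,proj(W,[.5932,-.2273,z]))
E
```

```text
0.2475 [[317.47617965 309.90037521]]
0.1875 [[317.33954187 242.18931923]]
```

View pics/w5h.png

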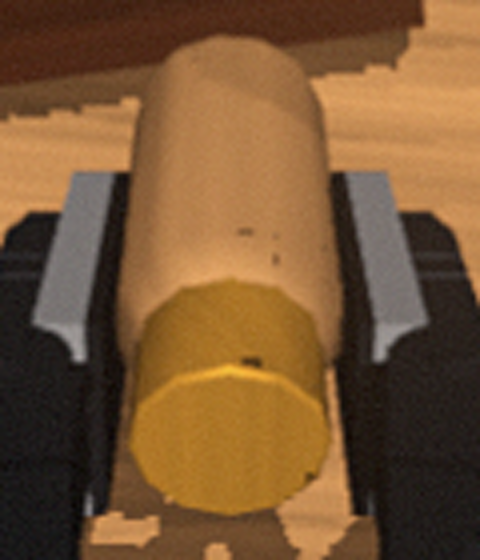

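The handle's axis is on the TCP line: its ferrule reads (317.5,309.5) against a predicted (317.5,309.9). I'll fine-align and lower it.

Request:
servo_tool([
  [[0.009, -0.008, -0.06], [0, 0, 0], 0.1],
  [[0, 0, -0.12], [0, 0, 0], 0.1],
  [[0, 0, -0.12], [0, 0, 0], 0.1],
  [[0, 0, -0.12], [0, 0, 0], 0.1],
  [[0, 0, -0.12], [0, 0, 0], 0.1],
  [[0, 0, -0.1], [0, 0, 0], 0.1],
  [[0, 0, -0.06], [0, 0, 0], 0.1],
  [[0, 0, 0], [0, 0, 0], 0.1],
  [[0, 0, 0], [0, 0, 0], 0.1],
  [[0, 0, 0], [0, 0, 0], 0.1],
])

```text
t: 9.4
position: [0.5963, -0.2306, 0.0801]
orientation: [[-0.101, 0.995, 0.003], [0.995, 0.101, -0.001], [-0.002, 0.003, -1.0]]
ft_force: [0.9, 0.2, -0.0]
opening: 0.0243
```

```bash
python3 - <<'E'
from h import *
a=cam('scene')['img'][200:350,100:280,::-1]; b=cam('side')['img'][250:400,290:470,::-1];W=cam('wrist');pickle.dump(W,open('wrist6.pkl','wb'))
cv2.imwrite('pics/sd6.png',cv2.resize(np.hstack([a,b]),None,fx=2.2,fy=2.2,interpolation=cv2.INTER_CUBIC))
save(W,'wrist6')
E
```

```text
(no output)
```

View pics/sd6.png

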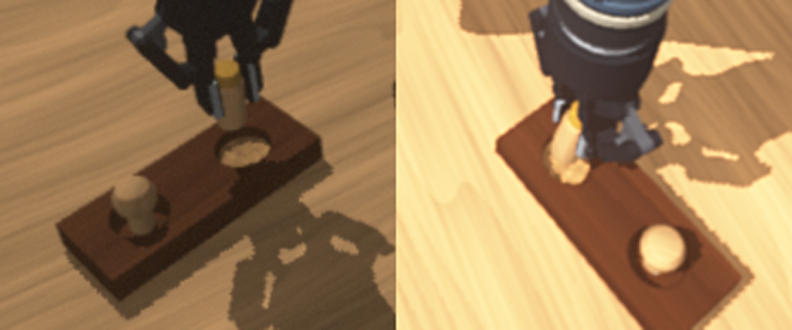

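View pics/wrist6.png

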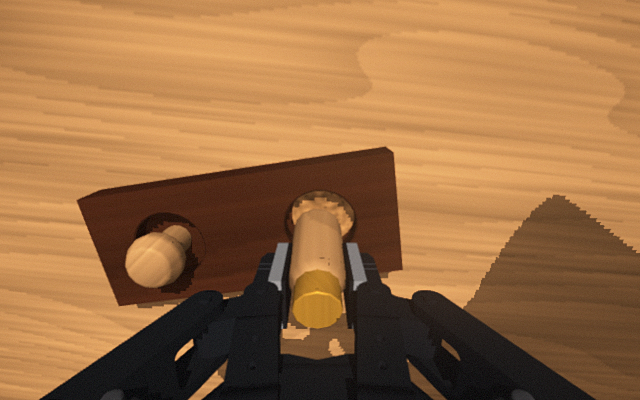

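The handle hangs just above the pocket. The rim spans about u=286 to 355 at v≈217, and the handle's bottom is centred at u≈318.

```bash
python3 - <<'E'
from h import *
W=pickle.load(open('wrist6.pkl','rb'));s=robot.get_state();print(s['position'])
print(atz(W,320.5,217.5,.024),atz(W,320.5,190.5,.024), proj(W,np.array([0.5963-.013,-.2306,.0493])))
cv2.imwrite('pics/w6z.png',cv2.resize(W['img'][180:260,270:370,::-1],None,fx=7,fy=7,interpolation=cv2.INTER_CUBIC))
E
```

```text
[ 0.5961435  -0.23058359  0.07991677]
[ 0.59078862 -0.22926735  0.024     ] [ 0.57309403 -0.23111164  0.024     ] [[319.89471853 221.2420153 ]]
```

View pics/w6z.png

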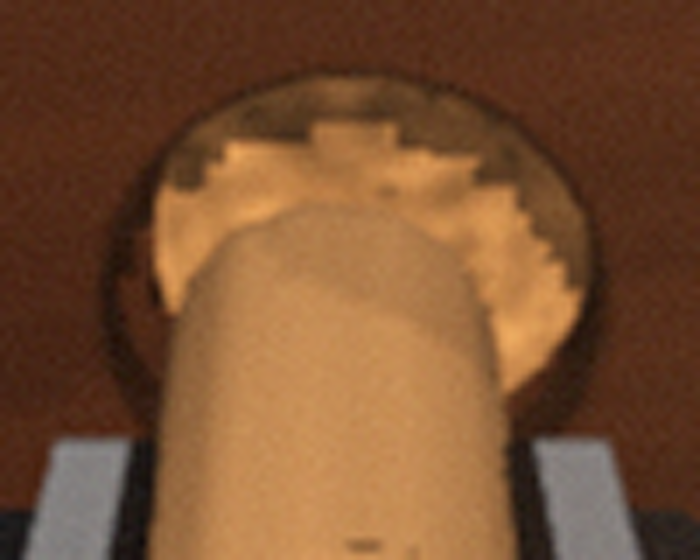

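```bash
python3 - <<'E'
from h import *
W=pickle.load(open('wrist6.pkl','rb'))
def over(c,img,k,x0,y0,tilt,tcp,pz):
    # tilt about jaw axis through grasp point
    a=np.linspace(0,2*np.pi,40)
    jaw=np.array([-.101,.995,0]);R=cv2.Rodrigues(jaw*tilt)[0]
    g=np.array([tcp[0],tcp[1],tcp[2]+.008])
    for r,h in((.013,0),(.013,.046),(.01,.046),(.01,.06)):
        P=np.c_[r*np.cos(a),r*np.sin(a),np.full(40,h)-pz]@R.T+g
        q=((proj(c,P)-[x0,y0])*k).astype(np.int32)
        cv2.polylines(img,[q.reshape(-1,1,2)],True,(0,255,0),1)
out=[]
for t in(0,.1):
    im=cv2.resize(W['img'][185:335,270:370,::-1],None,fx=4,fy=4,interpolation=cv2.INTER_CUBIC)
    over(W,im,4,270,185,t,(.5962,-.2306,.080),.0388); out.append(im)
cv2.imwrite('pics/ov.png',np.hstack(out))
E
```

```text
(no output)
```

View pics/ov.png

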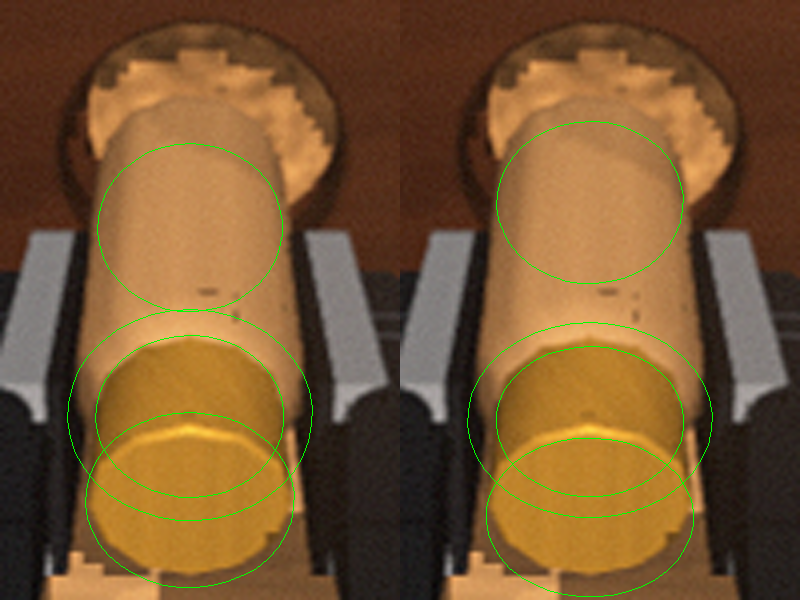

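```bash
python3 - <<'E'
from h import *
from scipy.optimize import least_squares
W=pickle.load(open('wrist6.pkl','rb'))
a=np.linspace(0,2*np.pi,200)
jaw=np.array([-.101,.995,0])
def ring(p,r,h):
    x,y,pz,t,t2=p
    R=cv2.Rodrigues(jaw*t+np.array([.995,.101,0])*t2)[0]
    P=np.c_[r*np.cos(a),r*np.sin(a),np.full(200,h)-pz]@R.T+np.array([.5962+x,-.2306+y,.088])
    return (proj(W,P)-[270,185])*4
def f(p):
    T=ring(p,.01,.06);B=ring(p,.013,0);F=ring(p,.01,.046)
    m=[T[:,0].min()-91,T[:,0].max()-291,T[:,1].min()-427,T[:,1].max()-573,B[:,1].min()-95,F[:,1].min()-337,B[B[:,1].argmin(),0]-190]
    return np.array(m)
for fixed in (0,1):
    g=(lambda q:f([q[0],q[1],q[2],0,0])) if fixed else f
    r=least_squares(g,[0,0,.039]+([] if fixed else [0.,0]),diff_step=1e-4,x_scale=[.001,.001,.001]+([] if fixed else [.01,.01]))
    print(r.x,g(r.x).round(1))
E
```

```text
[7.88680894e-04 1.88638774e-04 4.31997910e-02 1.71915438e-01
 2.28056360e-05] [ 0.1 -0.1  2.3 -0.2  0.9 -3.1  0. ]
[-0.00440929 -0.00034213  0.03355056] [-10.2  10.2 -23.7  15.6  32.2 -13.9  -0.1]
```

The overlay fit says the handle sits in the jaws tilted about 0.17 rad about the jaw axis, ferrule toward +x, and gripped about 43 mm above its bottom. I'll turn the tool to compensate and check again.

Request:
servo_tool([
  [[0, 0, 0], [0.0018, -0.018, 0], 0.1],
  [[0, 0, 0], [0.0018, -0.018, 0], 0.1],
  [[0, 0, 0], [0.0018, -0.018, 0], 0.1],
  [[0, 0, 0], [0, 0, 0], 0.1],
  [[0, 0, 0], [0, 0, 0], 0.1],
])

```text
t: 10.05
position: [0.5952, -0.2304, 0.079]
orientation: [[-0.101, 0.98, 0.169], [0.995, 0.099, 0.016], [-0.001, 0.17, -0.986]]
ft_force: [0.1, -0.8, -0.3]
opening: 0.0246
```

```bash
python3 - <<'E'
from h import *
s=robot.get_state();print(s['position'],s['orientation'])
a=cam('scene');b=cam('side');W=cam('wrist');pickle.dump((a,b,W,s['position'],s['orientation']),open('7.pkl','wb'))
tcp=s['position'];R=s['orientation']
g=tcp-.008*R[:,2]
an=np.linspace(0,2*np.pi,60)
out=[]
for c,(x0,y0,w,h) in((a,(180,190,60,80)),(b,(350,270,60,80)),(W,(260,180,120,160))):
    k=480//h
    im=cv2.resize(c['img'][y0:y0+h,x0:x0+w,::-1],(w*k,h*k),interpolation=cv2.INTER_CUBIC)
    out.append(im.copy())
    if c is W: continue
    for r,hh in((.013,0),(.013,.046),(.01,.06)):
        P=np.c_[r*np.cos(an),r*np.sin(an),np.full(60,hh-.043)]+g
        cv2.polylines(im,[((proj(c,P)-[x0,y0]+.5)*k).astype(np.int32).reshape(-1,1,2)],True,(0,255,0),1)
    out[-1]=im
cv2.imwrite('pics/ov7.png',np.hstack(out)[:, :800] if 0 else cv2.resize(np.hstack(out),(800,int(480*800/np.hstack(out).shape[1]))))
save(W,'wrist7')
E
```

```text
[ 0.59519943 -0.23036551  0.07900164] [[-1.00634071e-01  9.80496975e-01  1.68814885e-01]
 [ 9.94923116e-01  9.93252537e-02  1.62014872e-02]
 [-8.82072140e-04  1.69588253e-01 -9.85514610e-01]]
```

View pics/ov7.png

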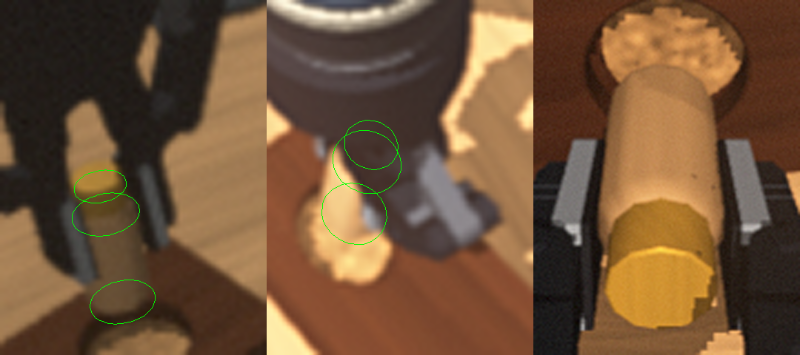

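```bash
python3 - <<'E'
from h import *
a,b,W,tcp,R=pickle.load(open('7.pkl','rb'))
A=cv2.resize(a['img'][200:270,185:235,::-1],None,fx=8,fy=8,interpolation=cv2.INTER_CUBIC)
B=cv2.resize(b['img'][280:350,350:400,::-1],None,fx=8,fy=8,interpolation=cv2.INTER_CUBIC)
cv2.imwrite('pics/z7.png',np.hstack([A,B]))
cv2.imwrite('pics/z7w.png',cv2.resize(W['img'][190:340,270:370,::-1],None,fx=4,fy=4,interpolation=cv2.INTER_CUBIC))
E
```

View pics/z7.png

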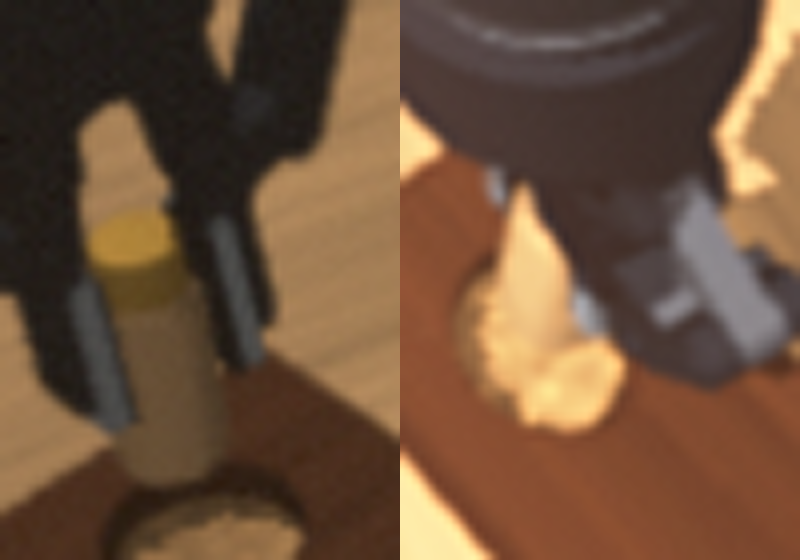

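View pics/z7w.png

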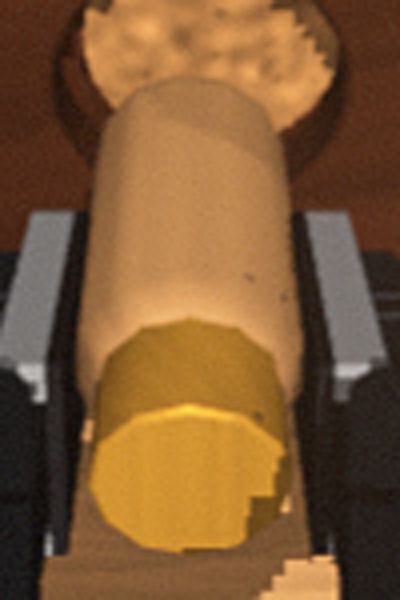

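```bash
python3 - <<'E'
from h import *
from scipy.optimize import least_squares
a,b,W,tcp,Ro=pickle.load(open('7.pkl','rb'))
an=np.linspace(0,2*np.pi,200)
jaw=Ro[:,0];jp=np.cross(jaw,[0,0,1])
def ring(c,p,r,h,o,k):
    x,y,z,t,t2=p
    R=cv2.Rodrigues(jaw*t+jp*t2)[0]
    P=np.c_[r*np.cos(an),r*np.sin(an),np.full(200,h-.03)]@R.T+np.array([x,y,z])
    return (proj(c,P)-o)*k
def fw(p):
    o,k=[270,190],4
    T=ring(W,p,.01,.06,o,k);B=ring(W,p,.013,0,o,k);F=ring(W,p,.01,.046,o,k)
    return np.array([T[:,0].min()-90,T[:,0].max()-290,T[:,1].min()-405,T[:,1].max()-550,B[:,1].min()-76,F[:,1].min()-319,B[B[:,1].argmin(),0]-192])/4
def fs(p):
    o,k=[185,200],8
    T=ring(a,p,.01,.06,o,k);B=ring(a,p,.013,0,o,k)
    return np.array([T[:,0].min()-88,T[:,0].max()-178,T[:,1].min()-208,B[:,1].max()-488,B[:,0].min()-122,B[:,0].max()-228])/8
p0=[*tcp[:2],tcp[2],0,0]
for n,f in(('w',fw),('s',fs),('both',lambda p:np.r_[fw(p),fs(p)])):
    r=least_squares(f,p0,diff_step=1e-4,x_scale=[.001,.001,.001,.01,.01]);print(n,r.x.round(4),f(r.x).round(1))
E
```

```text
w [ 0.5961 -0.2302  0.0729  0.0045  0.0067] [ 0.3 -0.3  0.8  0.1  0.3 -1.3  0. ]
s [ 0.5576 -0.2202  0.0468 -0.2747 -0.1252] [ 0.1 -0.1  0.1 -0.1 -0.3  0.4]
both [ 0.5938 -0.2304  0.0758 -0.0115  0.0062] [-0.5  0.5  0.5  1.4 -0.2 -1.9 -0.  -0.2  0.4  0.9  0.7 -0.4  1. ]
```

The joint fit of the wrist and scene views now puts the handle upright (tilt about 0.01 rad) at (0.595,-0.230), with its bottom about 44 mm above the bench. I'll lower it to the cork.

Request:
servo_tool([
  [[0, 0, -0.04], [0, 0, 0], 0.1],
  [[0, 0, -0.04], [0, 0, 0], 0.1],
  [[0, 0, -0.03], [0, 0, 0], 0.1],
  [[0, 0, -0.02], [0, 0, 0], 0.1],
  [[0, 0, 0], [0, 0, 0], 0.1],
  [[0, 0, 0], [0, 0, 0], 0.1],
])

```text
t: 10.8
position: [0.5951, -0.23, 0.0521]
orientation: [[-0.101, 0.981, 0.168], [0.995, 0.1, 0.017], [-0.0, 0.169, -0.986]]
ft_force: [0.5, -0.9, -0.1]
opening: 0.0247
```

Request:
servo_tool([
  [[0, 0, -0.007], [0, 0, 0], 0.1],
  [[0, 0, 0], [0, 0, 0], 0.1],
  [[0, 0, 0], [0, 0, 0], 0.1],
])

```text
t: 11.1
position: [0.5954, -0.2302, 0.0513]
orientation: [[-0.101, 0.98, 0.169], [0.995, 0.1, 0.017], [-0.001, 0.17, -0.985]]
ft_force: [-0.1, -0.7, -0.0]
opening: 0.0246
```

Request:
servo_tool([
  [[0, 0, -0.007], [0, 0, 0], 0.1],
  [[0, 0, 0], [0, 0, 0], 0.1],
  [[0, 0, 0], [0, 0, 0], 0.1],
])

```text
t: 11.4
position: [0.5952, -0.23, 0.0494]
orientation: [[-0.101, 0.98, 0.169], [0.995, 0.1, 0.017], [-0.0, 0.17, -0.986]]
ft_force: [0.1, -0.1, -0.2]
opening: 0.0245
```

Request:
servo_tool([
  [[0, 0, -0.006], [0, 0, 0], 0.1],
  [[0, 0, 0], [0, 0, 0], 0.1],
  [[0, 0, 0], [0, 0, 0], 0.1],
])

```text
t: 11.7
position: [0.5952, -0.2301, 0.0482]
orientation: [[-0.101, 0.98, 0.169], [0.995, 0.1, 0.017], [-0.0, 0.17, -0.986]]
ft_force: [0.4, -0.4, -0.6]
opening: 0.0245
```

Request:
servo_tool([
  [[0, 0, -0.006], [0, 0, 0], 0.1],
  [[0, 0, 0], [0, 0, 0], 0.1],
  [[0, 0, 0], [0, 0, 0], 0.1],
])

```text
t: 12.0
position: [0.5951, -0.2301, 0.047]
orientation: [[-0.101, 0.98, 0.169], [0.995, 0.1, 0.017], [-0.0, 0.17, -0.986]]
ft_force: [-0.4, -0.2, -0.2]
opening: 0.0247
```

Request:
servo_tool([
  [[0, 0, -0.006], [0, 0, 0], 0.1],
  [[0, 0, 0], [0, 0, 0], 0.1],
  [[0, 0, 0], [0, 0, 0], 0.1],
])

```text
t: 12.3
position: [0.5951, -0.2301, 0.0458]
orientation: [[-0.101, 0.98, 0.169], [0.995, 0.1, 0.017], [-0.0, 0.17, -0.986]]
ft_force: [-0.7, 0.7, -0.7]
opening: 0.0249
```

Request:
servo_tool([
  [[0, 0, -0.006], [0, 0, 0], 0.1],
  [[0, 0, 0], [0, 0, 0], 0.1],
  [[0, 0, 0], [0, 0, 0], 0.1],
])

```text
t: 12.6
position: [0.5955, -0.2302, 0.0452]
orientation: [[-0.101, 0.98, 0.17], [0.995, 0.1, 0.017], [-0.001, 0.17, -0.985]]
ft_force: [0.3, 0.2, 2.4]
opening: 0.0245
```

```bash
python3 - <<'E'
from h import *
a=cam('scene');b=cam('side');W=cam('wrist')
A=cv2.resize(a['img'][200:270,185:235,::-1],None,fx=6,fy=6,interpolation=cv2.INTER_CUBIC)
B=cv2.resize(W['img'][180:320,270:370,::-1],None,fx=3,fy=3,interpolation=cv2.INTER_CUBIC)
cv2.imwrite('pics/z8.png',np.hstack([A,B]))
E
```

```text
(no output)
```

View pics/z8.png

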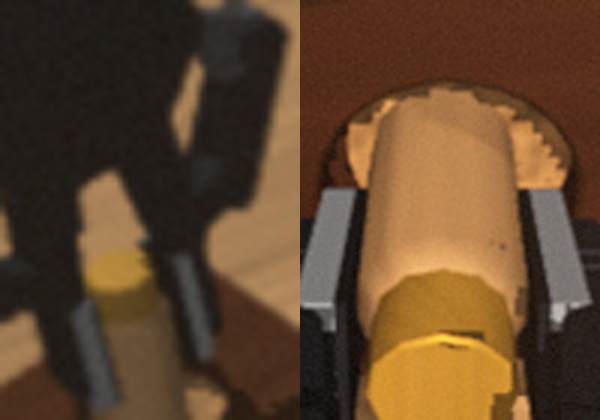

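There is 2.4 N of contact on the cork, and the handle is inside the pocket. I'll release it gradually.

Request:
servo_tool([
  [[0, 0, -0.002], [0, 0, 0], 0.29],
  [[0, 0, 0], [0, 0, 0], 0.3],
  [[0, 0, 0], [0, 0, 0], 0.33],
  [[0, 0, 0], [0, 0, 0], 0.38],
  [[0, 0, 0], [0, 0, 0], 0.44],
  [[0, 0, 0], [0, 0, 0], 0.5],
  [[0, 0, 0], [0, 0, 0], 0.56],
  [[0, 0, 0], [0, 0, 0], 0.62],
  [[0, 0, 0], [0, 0, 0], 0.62],
  [[0, 0, 0], [0, 0, 0], 0.62],
  [[0, 0, 0], [0, 0, 0], 0.62],
  [[0, 0, 0], [0, 0, 0], 0.62],
])

```text
t: 13.95
position: [0.5953, -0.2301, 0.0443]
orientation: [[-0.101, 0.98, 0.169], [0.995, 0.1, 0.017], [-0.0, 0.17, -0.985]]
ft_force: [0.5, -0.3, 0.4]
opening: 0.0529
```

```bash
python3 - <<'E'
from h import *
a=cam('scene');b=cam('side');W=cam('wrist')
A=cv2.resize(a['img'][200:270,180:240,::-1],None,fx=6,fy=6,interpolation=cv2.INTER_CUBIC)
B=cv2.resize(W['img'][160:370,250:390,::-1],None,fx=2,fy=2,interpolation=cv2.INTER_CUBIC)
cv2.imwrite('pics/z9.png',np.hstack([A,B]))
E
```

```text
(no output)
```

View pics/z9.png

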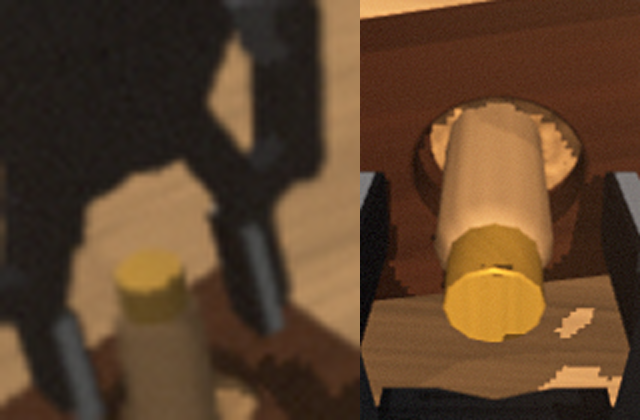

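The handle stands free, with both fingers clear. I'll withdraw along the tool axis.

Request:
servo_tool([
  [[-0.006, -0.001, 0.035], [0, 0, 0], 0.62],
  [[-0.013, -0.001, 0.075], [0, 0, 0], 0.62],
  [[-0.013, -0.001, 0.075], [0, 0, 0], 0.62],
  [[-0.013, -0.001, 0.075], [0, 0, 0], 0.62],
  [[-0.017, -0.002, 0.1], [0, 0, 0], 0.62],
  [[-0.017, -0.002, 0.1], [0, 0, 0], 0.62],
  [[-0.1, 0, 0.1], [0, 0, 0], 0.62],
  [[-0.15, 0, 0.1], [0, 0, 0], 0.62],
  [[-0.2, 0, 0.1], [0, 0, 0], 0.62],
  [[-0.2, 0, 0], [0, 0, 0], 0.62],
  [[-0.1, 0, 0], [0, 0, 0], 0.62],
  [[0, 0, 0], [0, 0, 0], 0.62],
  [[0, 0, 0], [0, 0, 0], 0.62],
  [[0, 0, 0], [0, 0, 0], 0.62],
])

```text
t: 15.5
position: [0.4303, -0.2319, 0.197]
orientation: [[-0.102, 0.98, 0.17], [0.995, 0.1, 0.016], [-0.001, 0.171, -0.985]]
ft_force: [0.2, 0.5, -0.2]
opening: 0.0527
```

```bash
python3 - <<'E'
from h import *
a=cam('scene');b=cam('side'); save(a,'scene10');save(b,'side10')
pickle.dump((a,b),open('10.pkl','wb'))
A=cv2.resize(a['img'][200:280,170:250,::-1],(400,400),interpolation=cv2.INTER_CUBIC)
B=cv2.resize(b['img'][270:350,330:410,::-1],(400,400),interpolation=cv2.INTER_CUBIC)
cv2.imwrite('pics/z10.png',np.hstack([A,B]))
A=cv2.resize(a['img'][120:220,300:430,::-1],(390,300),interpolation=cv2.INTER_CUBIC)
B=cv2.resize(b['img'][105:235,220:330,::-1],(330,390),interpolation=cv2.INTER_CUBIC)
cv2.imwrite('pics/d10.png',np.hstack([A,B[:300]]))
print(robot.get_state()['ft_force'])
E
```

```text
[ 0.29061001 -0.04601745 -0.28933633]
```

View pics/z10.png

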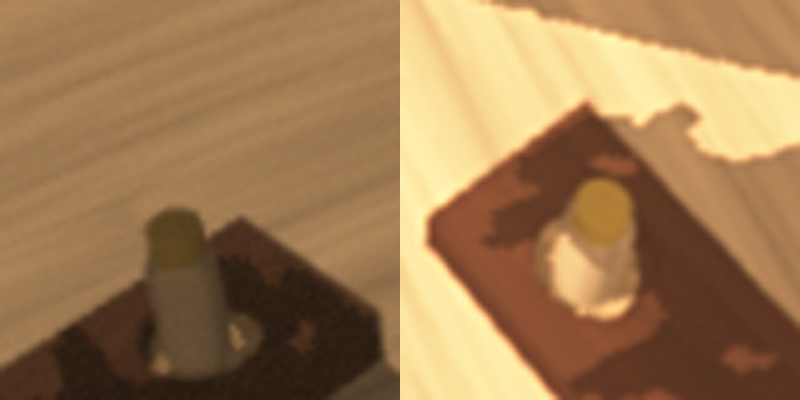

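View pics/d10.png

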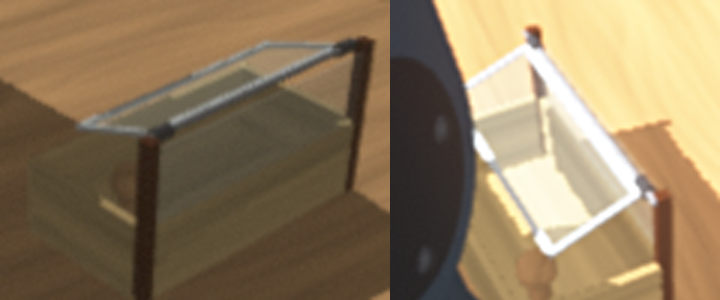

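```bash
python3 - <<'E'
from h import *
a,b=pickle.load(open('10.pkl','rb'))
print(atz(a,205,244.6,.073),atz(b,370.6,310.5,.073))
for c in(a,b): print(proj(c,[[.595,-.2295,.073],[.595,-.2295,.013]]))
# upright handle model outlines
an=np.linspace(0,2*np.pi,60);o=[]
for c,(x0,y0) in((a,(170,200)),(b,(330,270))):
    im=cv2.resize(c['img'][y0:y0+80,x0:x0+80,::-1],(400,400),interpolation=cv2.INTER_CUBIC)
    for r,h in((.013,.013),(.013,.059),(.01,.073)):
        P=np.c_[.595+r*np.cos(an),-.2295+r*np.sin(an),np.full(60,h)]
        cv2.polylines(im,[((proj(c,P)-[x0,y0]+.5)*5).astype(np.int32).reshape(-1,1,2)],True,(0,255,0),1)
    o.append(im)
cv2.imwrite('pics/ov10.png',np.hstack(o))
E
```

```text
[ 0.59269781 -0.22949119  0.073     ] [ 0.59308767 -0.23046024  0.073     ]
[[205.51296569 245.31740452]
 [210.34684187 270.123988  ]]
[[371.31257125 309.62162327]
 [367.77160169 324.07919248]]
```

View pics/ov10.png

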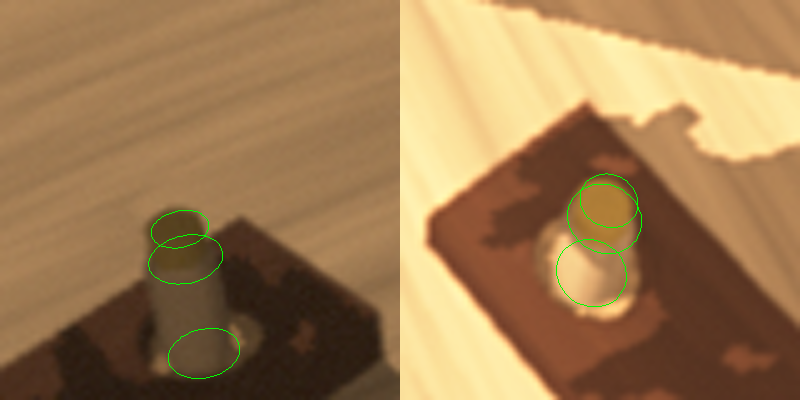

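The upright model outline fits the handle in both views to about 2 mm. It stands in the pocket, the flap is shut, the knob is in place and the robot is clear, so I'm handing in.

```bash
python3 - <<'E'
from h import *
print(robot.sign_off(), robot.get_state()['t'])
E
```

```text
the job is handed in; nothing more can be done
the job is handed in; nothing more can be done
```

The file handle now stands upright, ferrule up, on the cork in the empty pocket, and I handed the job in at about 16 s on the robot's clock. Sign-off gives no verdict, so what follows is from my own checks.

I pushed the flap open with the fingers either side of the handle and gripped it while the flap was still open, then lifted it out. The flap sprang shut behind it. The handle had tilted about 10° in the jaws, which I saw in the wrist camera. I turned the tool to correct that before setting it down, with about 2.4 N of contact on the cork, and then let go and backed away.

- **Handle:** in the last scene and side pictures it fits an upright outline at the pocket. Its top reads about 2 mm from my estimate of the pocket's centre; the limit is 15 mm.
- **Flap and knob:** the flap looks shut and the dispenser's knob is standing where it was. I judged both by eye, and the arm partly hid the dispenser in the last side picture.
- **Robot:** it is touching nothing, and the wrist force is about zero.
- **Disagreement:** a fit of the handle's tilt from the scene picture alone did not agree with the wrist camera. The handle looked too small there to judge, so I relied on the wrist and combined fits.

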